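# Take the spinner nut off a bedside fan whose thread hand is not marked

### The job

Take the red spinner nut off the opened desk fan so that its blade can be cleaned, and set the nut down gently on its base in the green-lined part of the wooden tray. The arrow on it has worn away and I don't know which way it undoes: feel it lightly one way and the other, and never force the nut, its thread or the blade. Leave everything else as it lies.

Things in the scene. Friction and masses are not known exactly. Their poses are not given: they have to be found in the camera images.
- nut: The fan's spinner nut, about 150 g: an upright dark red eight-sided prism, 44 mm across its flats and 28 mm high, with a low dome on top (38 mm high in all). Origin: centre of its underside; z up along the thread axis. Its flats face along its x axis and every 45 degrees from there. It starts tight on the spindle, its underside about 0.5 mm above the hub's flat face.
- spindle (a point): Centre of the flat face of the blade's hub (58 mm across), 152 mm above the dresser, z up. From it rises the fixed spindle, 22 mm across its thread and 20 mm tall, hidden by the nut. The thread is coarse, 14 mm of lead per turn, right- or left-hand not known. While on it the nut rises and sinks with it and has about 1 mm of play: a stiff hand must rise along and stay on its axis.
- washer (a point): The springy rubber washer, 39 mm across, under the tight nut; this point is on the axis, 3 mm above the hub's face. The nut moves at 0.2 to 0.3 N m either way. The loosening way this fades to nothing within a sixth of a turn; a little under half a turn and 6 mm up it is off the thread. The wrong way it climbs past 0.4 N m within 40 degrees, then jams. A hand kept level feels up to 20 N up or down.
- fan: Desk fan, its head tilted to face straight up, front guard off: grey base 176 mm across, yoke with two knobs (along its y axis), rear guard with a black rim 244 mm across at 150 mm height, five pale blades below the hub's face. Only the spindle and nut stand above 154 mm. Origin: under the base, on the spindle's axis. It stands firmly; wooden pegs keep the blade from turning.
- tray: Wooden valet tray, 150 mm (x) by 200 mm (y), 22 mm high, walls and floor 6 mm thick, standing firmly. A ridge along x at y = +35 mm, 18 mm high, parts it: below that y lies the wide compartment lined with green felt (138 x 126 mm inside), beyond it the narrow one with small things. Origin: under its centre.
- tray_spot (a point): Middle of the green-lined compartment, on the felt, 7 mm above the dresser.
- tin: small round metal lip-balm tin, 39 mm across, 13 mm high, lying in the tray's narrow compartment; origin under its centre
- clip: black plastic guard clip with a steel screw, 45 x 14 x 8 mm (12 mm at the screw), lying in the tray's narrow compartment; origin under its centre
- remote: black remote control, 165 x 45 x 18 mm, lying on the dresser; origin under its centre
- screwdriver: red-handled screwdriver, 200 mm long, lying on the dresser; origin under its middle, tip towards +x
- ring_nut: grey plastic ring, 62 mm outside, 44 mm inside, 14 mm high (the ring that held the guard, already off), on the dresser; origin under its centre
Mind the look-alikes: they are no part of the job. Of the things like the nut, leave any that is white; of the rest the smaller one is meant.

How it is judged:
On the way, in this order (a step that is already met when the one before it is completed fails the run):
1. the nut is unscrewed: it has climbed its thread, still on the spindle (z of nut in the frame of spindle between 0.0035 and 0.018 m and horizontal distance between nut and spindle below 0.004 m), for 0.05 s.
2. the nut is lifted clear above the spindle in the fingers (height (world z) of nut above 0.18 m and contact force between the fingers and nut above 2 N), for 0.05 s.
3. the nut stands on the tray's floor while the fingers still hold it (set down, not dropped) (z of nut in the frame of tray_spot below 0.003 m and horizontal distance between nut and tray_spot below 0.06 m and contact force between the fingers and nut above 1 N), for 0.05 s.
At the end, for the whole second after the job is handed in: The nut is off the fan and stands still and upright (dome up, within 7 degrees) with its base flat on the floor of the tray's green-lined compartment, let go (x of nut in the frame of tray between -0.07 and 0.07 m and y of nut in the frame of tray between -0.095 and 0.032 m and z of nut in the frame of tray below 0.009 m and angle between nut's own z axis and vertical below 0.12 rad and linear speed of nut below 0.02 m/s); the robot touches nothing.
It fails at once if the thread is forced: more than 200 N between the nut and the fan (over-tightening, pulling or shoving sideways) (contact force between nut and fan above 200 N).
It fails at once if the fingers press on the fan's blade, hub or guard with more than 15 N (contact force between the fingers and fan above 15 N).
It fails at once if the nut is banged or pressed down in the tray (more than 45 N) (contact force between nut and tray above 45 N).
It fails at once if something else is moved by more than 15 mm (distance of any of tin, clip, remote, screwdriver, ring_nut from where it was at the start of the episode above 0.015 m).
It also fails if it takes over 64 s, if anything falls off the work surface, if the arm or the gripper's body presses on something with over 40 N, if the wrist force passes 120 N, or if a joint passes its speed limit or range.

### The arm

A 6-joint arm with a two-finger parallel gripper is mounted at the origin on the work surface. World frame = base frame: x ahead of the robot, y to its left, z up, the work surface at z = 0. Lengths are in m, angles in rad, forces in N, time in s.
With the tool pointing down it reaches from about 0.275 to 1 m from the base axis. Payload 8.4 kg.
Tool frame: the origin (TCP) lies on the centre line of the jaws, within the pads' length; the fingertips stand 17 mm ahead of it and the grasp point (between the pads) lies 2 mm behind it (bot.tcp_to_tips is the z of the fingertips in the tool frame, in m); z points along the fingers, y is the line along which they close (so a half turn about z gives the same grasp; the last joint's range is limited). The gripper opens to 85 mm and grips with 20 to 120 N. Pads are 22 mm wide; open, the fingers measure 114 mm over their backs; the gripper's body (76 mm by 85 mm) begins 54 mm behind the grasp point. The pads swing forward as they close: fully open they stand 13 mm farther back than shut.
Start: joints at [-1.136, 0.353, 1.633, -0, 1.155, -0.002], TCP at [0.264, -0.566, 0.248] pointing down, gripper open.
Joint ranges: [-2.63, 2.63], [-0.92, 2.1], [0.06, 2.66], [-1.3, 4.44], [0, 2.69], [-3.02, 3.02]. Speed limits (rad/s): [2.22, 2.22, 2.79, 3.14, 3.14, 3.14].

### API

Orientations are given as a unit quaternion [x, y, z, w].
In Python, from workcell import bot, hand, kinematics, get_obs, vision, hand_in gives the robot as it stands. The module is installed in compiled form; this text tells all that it offers. Calls block until the motion is done:
- bot.reach(position, orientation): joint-space move of the TCP to a pose.
- bot.servo_line(position, ori=None, velocity=0.15): straight line of the TCP; ori=None keeps the orientation; velocity is the mean speed in m/s.
- bot.goto_joints(angles): joint-space move.
- hand.move_gripper(opening, strength=None): finger opening in m; strength is the grip in N (None keeps the last); returns when the fingers have stopped.
- bot.dwell(seconds).
- kinematics.solve_ik(position, orientation): joint angles nearest the present ones, or None.
- get_obs(): the state.
- vision.read_camera(name): name is "side" or "top"; returns a dict with "frame" (384x512x3 uint8, red, green, blue), "intrinsics" (3x3 intrinsics, pixels), "view" (4x4, takes a point from world to camera coordinates). Camera axes: x right, y down, z forward; pixel columns grow to the right and rows downward; lengths in m; the calibration is good to about 2 mm. A picture is of the moment at which its call begins. There is no depth.
A pose or a line that the arm cannot do raises bot.IKError and nothing moves.
- hand_in(): hands the job in; it is judged then, once.
The state is a dict: "time_s": time; "joint_pos": joint angles; "joint_vel": joint speeds; "joint_efforts": joint torques, N m; "position": TCP position; "orientation": TCP orientation; "wrist_force": force on the tool from outside, world axes, zero at the start; "ft_torque": the same for the moment, N m; "gripper_width": finger opening in m; "grip_force": force on a finger pad.
Only numpy, scipy, OpenCV 4.12 (cv2) and the standard library are available. Lean on these libraries where they do the work, as an engineer would, in place of code of your own. Each camera call takes 0.05 s, during which the arm holds its last target. There are 200 camera calls.

## Working session

There is one attempt and no reset: what is moved stays moved. The work goes in short steps, each a Python script; the robot and the scene stay as the last script left them, time stands still between calls to the robot, and variables do not carry over. Pictures are saved under pics/ and viewed, at most 10 in all, crops included, and the job is handed in when it is done.

```bash
mkdir -p pics; python3 - <<'E'
from workcell import bot, hand, kinematics, get_obs, vision
import cv2,numpy as np
o=get_obs();print(o, bot.tcp_to_tips)
for n in("top","side"):
    c=vision.read_camera(n);cv2.imwrite(f"pics/{n}0.png",cv2.resize(c["frame"][:,:,::-1],(800,600),interpolation=cv2.INTER_CUBIC));np.savez(f"{n}0.npz",**c)
    print(n,c["intrinsics"],c["view"])
E
```

```text
{'time_s': 0.0, 'joint_pos': array([-1.13640152e+00,  3.53658670e-01,  1.63414905e+00,  2.41042648e-05,
        1.15516362e+00, -2.37343001e-03]), 'joint_vel': array([-0.00029062,  0.00199949,  0.00108885, -0.00151538,  0.0011153 ,
       -0.00040526]), 'joint_efforts': array([-1.74905632e-03, -6.05255985e+01, -3.42068768e+01, -2.40455247e-04,
        9.40215366e-03,  9.48106873e-06]), 'position': array([ 0.26421556, -0.56590905,  0.2475487 ]), 'orientation': array([ 9.76249632e-01,  2.16647596e-01, -1.36983838e-04, -6.75686267e-04]), 'wrist_force': array([-0.01477982, -0.29506966,  0.4753796 ]), 'ft_torque': array([ 0.01543864,  0.06742134, -0.03910983]), 'grip_force': 0.0, 'gripper_width': 0.08554260389132665} 0.017
top [[362.76572696   0.         258.3428451 ]
 [  0.         362.76572696 190.48487047]
 [  0.           0.           1.        ]] [[-0.02436524 -0.99937692 -0.0255362   0.03555478]
 [-0.99079546  0.0275426  -0.13253591  0.53084046]
 [ 0.13315666  0.02207188 -0.9908492   1.30194139]
 [ 0.          0.          0.          1.        ]]
side [[400.54114674   0.         253.98870556]
 [  0.         400.54114674 194.07763977]
 [  0.           0.           1.        ]] [[-0.83242237 -0.55392295  0.01556797  0.44578439]
 [-0.42638763  0.62231603 -0.65644219  0.31091363]
 [ 0.35393019 -0.55307516 -0.75421568  1.10738186]
 [ 0.          0.          0.          1.        ]]
```

View pics/top0.png

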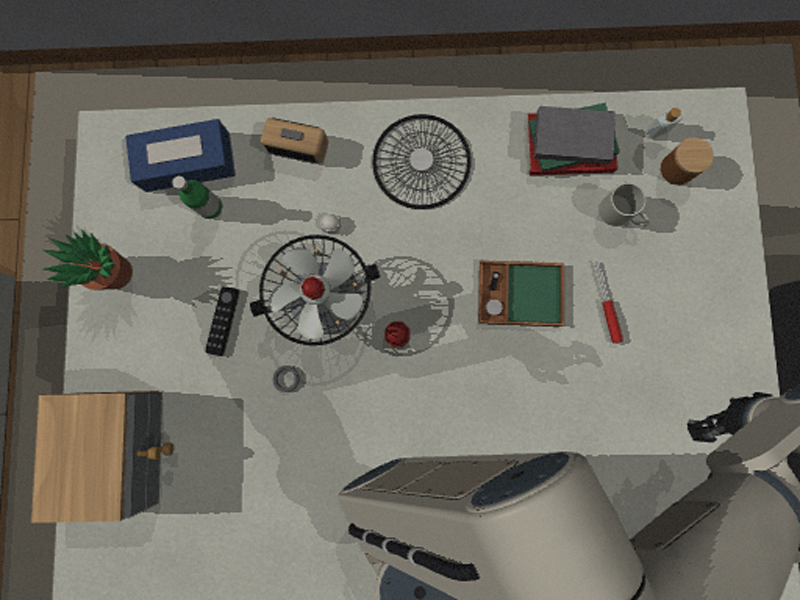

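View pics/side0.png

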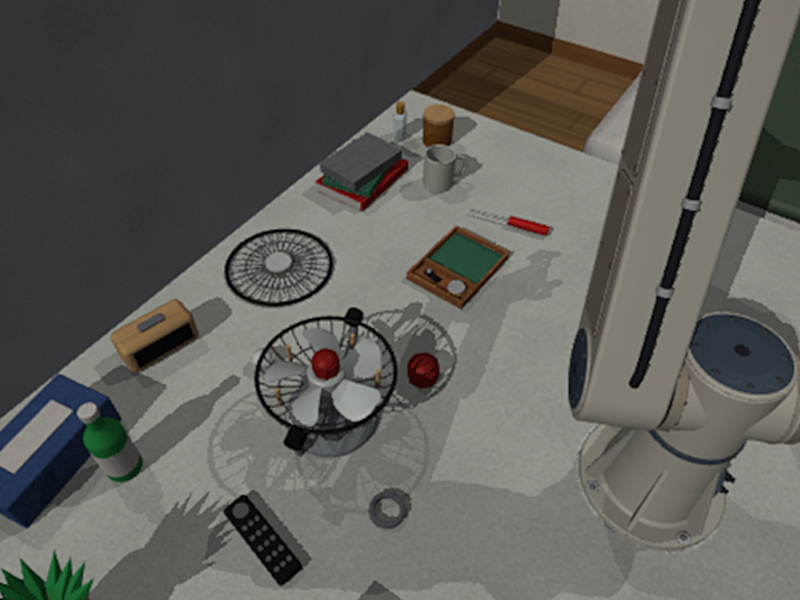

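```bash
cat > h.py <<'E'
import numpy as np,cv2
def load(n,k=0):
    return dict(np.load(f"{n}{k}.npz"))
def ray(c,uv):
    K,V=c["intrinsics"],c["view"];d=V[:3,:3].T@np.linalg.solve(K,[uv[0],uv[1],1.]);return -V[:3,:3].T@V[:3,3],d
def onz(c,uv,z):
    o,d=ray(c,uv);return o+d*(z-o[2])/d[2]
def tri(a,ua,b,ub):
    o,d=ray(a,ua);p,e=ray(b,ub);t=np.linalg.lstsq(np.c_[d,-e],p-o,rcond=None)[0];A=o+d*t[0];B=p+e*t[1];return (A+B)/2,np.linalg.norm(A-B)
def proj(c,p):
    q=c["view"][:3,:3]@p+c["view"][:3,3];q=c["intrinsics"]@q;return q[:2]/q[2]
def blobs(m,amin):
    n,l,s,ce=cv2.connectedComponentsWithStats(m.astype(np.uint8));return [(s[i,4],ce[i],s[i,:4],l==i) for i in range(1,n) if s[i,4]>=amin]
E
python3 - <<'E'
from h import *
out=[]
for n,pts in(("top",[(200,184),(254,214),(210,143)]),("side",[(208,233),(271,237)])):
    c=load(n);f=c["frame"];hsv=cv2.cvtColor(f,cv2.COLOR_RGB2HSV)
    red=((hsv[...,0]<8)|(hsv[...,0]>172))&(hsv[...,1]>140)&(hsv[...,2]>40)
    for a,ce,s,_ in blobs(red,25):print(n,"red",a,ce,s)
    g=(hsv[...,0]>60)&(hsv[...,0]<90)&(hsv[...,1]>80)
    for a,ce,s,l in blobs(g,300):
        cs=cv2.findContours(l.astype(np.uint8),0,2)[0];r=cv2.minAreaRect(max(cs,key=len))
        print(n,"green",a,ce,[onz(c,p,.007).round(4)[:2].tolist() for p in cv2.boxPoints(r)] if a<4000 else '',onz(c,ce,.007))
    for u,v in pts[:2]:
        out.append(cv2.resize(f[v-19:v+19,u-25:u+25,::-1],(400,300),interpolation=cv2.INTER_CUBIC))
cv2.imwrite("pics/crop.png",np.vstack([np.hstack(out[:2]),np.hstack(out[2:])]))
E
```

```text
top red 330 [364.27575758 105.8030303 ] [339  85  56  27]
top red 144 [199.64583333 183.77777778] [193 177  14  14]
top red 169 [391.5147929  205.79881657] [386 193  12  26]
top red 184 [253.75       213.57065217] [247 206  15  16]
top green 521 [ 52.94241843 161.16698656] [[0.6706, 0.9146], [0.7531, 0.889], [0.6863, 0.7211], [0.605, 0.7477]] [0.6718453  0.81357487 0.007     ]
top green 1106 [341.52079566 187.94665461] [[0.6064, -0.2352], [0.603, -0.3514], [0.467, -0.3433], [0.4701, -0.2285]] [ 0.53638639 -0.28971369  0.007     ]
side red 294 [241.89455782 117.67687075] [211 102  50  33]
side red 147 [337.81632653 144.10884354] [325 139  26  11]
side red 264 [207.65530303 232.36742424] [199 223  18  20]
side red 240 [270.875      233.97916667] [261 226  20  18]
side green 761 [297.90275953 164.48357424] [[0.6075, -0.2455], [0.6307, -0.3626], [0.4755, -0.3475], [0.4603, -0.2357]] [ 0.5401625  -0.29504475  0.007     ]
side green 580 [ 66.41724138 279.44137931] [[0.9104, 0.5027], [0.8928, 0.4349], [0.8016, 0.463], [0.8208, 0.5274]] [0.85437024 0.48271612 0.007     ]
side green 998 [ 29.12024048 373.62124248] [[0.7617, 0.7535], [0.8227, 0.7125], [0.7035, 0.6323], [0.6477, 0.6769]] [0.72286588 0.70165719 0.007     ]
```

View pics/crop.png

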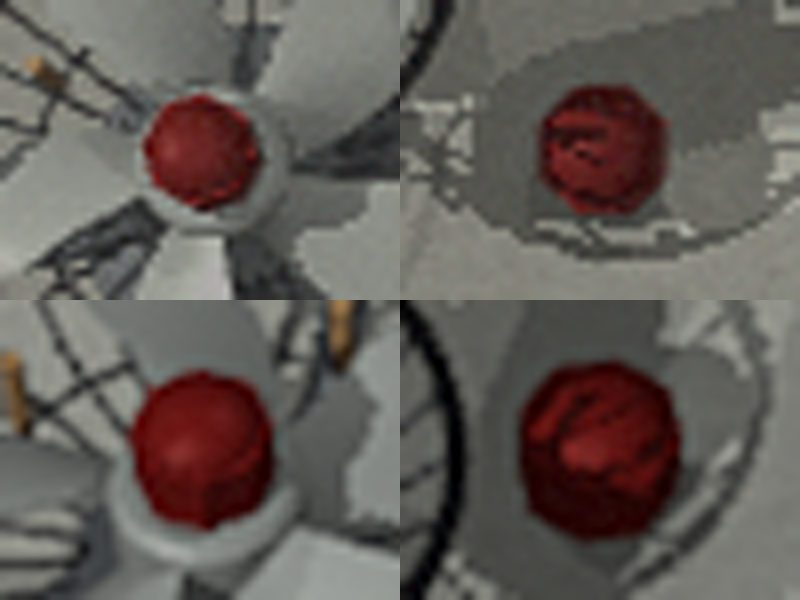

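Candidates: red on the fan at top (200,184), larger loose red at top (254,214), white one at top (210,143). The red one on the fan is the smaller non-white one (14 px wide although higher, against 15–16 px) and sits on the hub: it is the nut. The crop confirms this. Next: axis position, tray and flats.

```bash
python3 - <<'E'
from h import *
T,S=load("top"),load("side")
for c in(T,S):print("cam",ray(c,(0,0))[0])
P,e=tri(T,(199.65,183.78),S,(207.66,232.37));print("nut tri",P,e)
for n,c,uv in(("top",T,(199.65,183.78)),("side",S,(207.66,232.37))):
    f=c["frame"].astype(np.float32);m=(f[...,0]-np.maximum(f[...,1],f[...,2]))/(f[...,0]+15)
    u,v=np.round(uv).astype(int);k=16;sub=m[v-14:v+15,u-14:u+15]
    big=cv2.resize(sub,None,fx=k,fy=k,interpolation=cv2.INTER_CUBIC)
    for lv in(.35,.5):
        cs=max(cv2.findContours((big>lv).astype(np.uint8),0,1)[0],key=cv2.contourArea)[:,0]
        uvc=(cs+.5)/k-.5+[u-14,v-14]
        for z in(.166,.1805):
            w=np.array([onz(c,p,z)[:2] for p in uvc])
            M=cv2.moments((w*1e4).astype(np.float32));ctr=np.array([M["m10"],M["m01"]])/M["m00"]/1e4
            d=w-ctr;th=np.arctan2(d[:,1],d[:,0]);r=np.hypot(*d.T);g=np.linspace(-np.pi,np.pi,720,endpoint=False)
            o=np.argsort(th);R=np.interp(g,th[o],r[o],period=2*np.pi)
            H=[(R*np.exp(-1j*h*g)).mean()*2 for h in range(10)]
            print(n,lv,z,ctr.round(4),"r",(R.mean()*1e3).round(2),"h2..9 mm",(np.abs(H[2:])*1e3).round(2),"corner deg",(-np.degrees(np.angle(H[8]))/8 *-1).round(1)) if 0 else print(n,lv,z,ctr.round(4),"r",(R.mean()*1e3).round(2),"h2..9",(np.abs(H[2:])*1e3).round(2),"corner",np.degrees(-np.angle(H[8])/8).round(1))
# rim: black pixels near fan
for n,c,uv in(("top",T,(201,185)),("side",S,(209,240))):
    hs=cv2.cvtColor(c["frame"],cv2.COLOR_RGB2HSV);b=hs[...,2]<45
    bl=[x for x in blobs(b,60) if abs(x[1]-uv).max()<45]
    for a,ce,s,l in bl:
        pts=cv2.convexHull(np.argwhere(l)[:,::-1].astype(np.float32))[:,0]
        w=np.array([onz(c,p,.15)[:2] for p in np.argwhere(l)[:,::-1]])
        print(n,a,ce,s,w.min(0),w.max(0))
        ctr=np.median(w,0)
        for _ in range(5):
            q=w-ctr;r=np.hypot(*q.T);k=(abs(r-.120)<.006);A=np.c_[2*w[k],np.ones(k.sum())];x=np.linalg.lstsq(A,(w[k]**2).sum(1),rcond=None)[0];ctr=x[:2]
        print("rim",ctr,np.sqrt(x[2]+ctr@ctr),k.sum())
E
```

```text
cam [ 0.35345845 -0.00782439  1.36129094]
cam [0.11171475 0.66590906 1.03236162]
nut tri [0.54184804 0.21399566 0.17119173] 0.0010473098134227451
top 0.35 0.166 [0.5424 0.2148] r 23.32 h2..9 [0.98 0.23 0.21 0.17 0.26 0.04 0.59 0.17] corner -5.8
top 0.35 0.1805 [0.5401 0.2121] r 23.04 h2..9 [0.97 0.23 0.21 0.17 0.26 0.04 0.58 0.17] corner -5.8
top 0.5 0.166 [0.5426 0.215 ] r 22.12 h2..9 [0.75 0.07 0.23 0.15 0.31 0.11 0.63 0.29] corner -5.5
top 0.5 0.1805 [0.5403 0.2123] r 21.85 h2..9 [0.74 0.07 0.23 0.15 0.31 0.11 0.62 0.28] corner -5.5
side 0.35 0.166 [0.5447 0.2108] r 27.35 h2..9 [4.42 0.29 0.19 0.22 0.13 0.21 0.14 0.13] corner 14.0
side 0.35 0.1805 [0.5375 0.2184] r 26.9 h2..9 [4.34 0.29 0.19 0.21 0.12 0.21 0.14 0.13] corner 14.0
side 0.5 0.166 [0.5447 0.2108] r 26.64 h2..9 [4.3  0.24 0.16 0.19 0.12 0.21 0.17 0.07] corner 10.9
side 0.5 0.1805 [0.5375 0.2184] r 26.19 h2..9 [4.23 0.23 0.16 0.18 0.12 0.21 0.17 0.07] corner 10.9
top 504 [200.95436508 186.7202381 ] [160 151  83  70] [0.42150278 0.0733807 ] [0.65910027 0.35273325]
rim [0.54045745 0.21338241] 0.11792345482825539 389
side 1130 [208.57168142 252.17079646] [163 197  91  94] [0.40734224 0.0722463 ] [0.66210627 0.35979717]
rim [0.53834841 0.21973371] 0.11994798156855654 387
```

```bash
cat >> h.py <<'E'
def quat(deg):
    a=np.radians(deg)/2;return np.array([np.cos(a),np.sin(a),0,0])
def show(tag=""):
    from workcell import get_obs
    o=get_obs();q=o["orientation"]
    print(tag,"t%.2f"%o["time_s"],"p",o["position"].round(4),"psi %.1f"%np.degrees(2*np.arctan2(q[1],q[0])),"q6 %.2f"%o["joint_pos"][5],"F",o["wrist_force"].round(1),"M",o["ft_torque"].round(3),"w %.4f g %.1f"%(o["gripper_width"],o["grip_force"]));return o
E
python3 - <<'E'
from h import *
from workcell import bot,hand
C=np.array([.5413,.2138]);psi=106.8
show()
bot.reach([*C,.29],quat(psi));show("hover")
hand.move_gripper(.062,20);show("open")
bot.servo_line([*C,.215],velocity=.12);show()
bot.servo_line([*C,.173],velocity=.05);bot.dwell(.2);show("down")
hand.move_gripper(.040,20);bot.dwell(.2);show("closed")
E
```

```text
t0.10 p [ 0.2642 -0.566   0.2476] psi 25.0 q6 -0.00 F [-0.6 -0.2 -0.3] M [-0.012  0.018  0.007] w 0.0855 g 0.0
hover t3.02 p [0.5415 0.2131 0.2899] psi 106.7 q6 0.08 F [ 1.1 -0.4  0. ] M [ 0.013  0.058 -0.013] w 0.0857 g 0.0
open t3.38 p [0.5414 0.2136 0.29  ] psi 106.8 q6 0.08 F [ 0.5 -0.7 -0.4] M [ 0.044  0.044 -0.022] w 0.0624 g 0.0
 t4.16 p [0.5417 0.214  0.2156] psi 106.8 q6 0.08 F [0.5 0.6 0.6] M [ 0.011 -0.034  0.004] w 0.0618 g 0.0
down t5.35 p [0.5415 0.2139 0.1733] psi 106.8 q6 0.08 F [-0.4  0.3  0.5] M [ 0.     0.006 -0.054] w 0.0617 g 0.0
closed t5.84 p [0.5418 0.214  0.1734] psi 106.8 q6 0.08 F [1.3 0.7 4.6] M [ 0.077 -0.253 -0.041] w 0.0434 g 24.9
```

Width 43.4 mm means flats are seated and the lateral force is small. Feel both ways, level.

```bash
python3 - <<'E'
from h import *
from workcell import bot,hand,get_obs
p=np.array([.5415,.2139,.173]);psi=106.8
hand.move_gripper(.040,50);bot.dwell(.1);show("grip50")
for a in(5,10,15,10,0,-5,-10,-15):
    bot.reach(p,quat(psi+a))
    S=[]
    for _ in range(6):
        bot.dwell(.03);o=get_obs();S.append(np.r_[o["wrist_force"],o["ft_torque"]])
    S=np.mean(S,0).round(2);print(a,"t%.2f"%o["time_s"],S,"w %.4f"%o["gripper_width"])
    if abs(S[5])>.45 or abs(S[:3]).max()>30:print("stop");break
E
```

```text
grip50 t6.16 p [0.5417 0.2139 0.1735] psi 106.8 q6 0.08 F [1.1 0.3 5.8] M [ 0.024 -0.094 -0.035] w 0.0433 g 54.1
5 t6.61 [ 0.53  0.22  5.22  0.02 -0.07  0.21] w 0.0430
10 t7.06 [ 0.32  0.16  5.18 -0.02 -0.07  0.26] w 0.0428
15 t7.51 [ 0.19 -0.92  5.28 -0.04 -0.04  0.22] w 0.0430
10 t7.96 [-0.2  -0.41  6.19 -0.04  0.02 -0.21] w 0.0427
0 t8.45 [ 0.27 -0.07  7.78 -0.06  0.01 -0.32] w 0.0428
-5 t8.90 [-0.11 -0.02  8.86 -0.04  0.03 -0.22] w 0.0429
-10 t9.35 [ 0.12  0.07  9.83 -0.04  0.03 -0.21] w 0.0431
-15 t9.80 [ 0.15 -0.09 10.23 -0.06  0.02 -0.18] w 0.0430
```

```bash
python3 - <<'E'
from h import *
from workcell import bot,hand,get_obs
p=np.array([.5415,.2139,.173]);psi=106.8
for a in(-20,-25,-30,-25,-10,0,10,15,20,25):
    bot.reach(p,quat(psi+a))
    S=[]
    for _ in range(6):
        bot.dwell(.03);o=get_obs();S.append(np.r_[o["wrist_force"],o["ft_torque"]])
    S=np.mean(S,0).round(2);print(a,"t%.2f"%o["time_s"],S,"w %.4f"%o["gripper_width"])
    if abs(S[5])>.4 or abs(S[:3]).max()>25:print("stop");break
    if a==-30 and abs(S[5])<.12:print("loose");break
E
```

```text
-20 t10.25 [ 0.02 -0.23 10.48 -0.05 -0.   -0.15] w 0.0432
-25 t10.70 [ 0.39 -0.12 10.08 -0.07 -0.04 -0.15] w 0.0435
-30 t11.15 [ 0.87 -0.31 10.02 -0.07 -0.05 -0.16] w 0.0430
-25 t11.60 [ 0.19  0.   10.56 -0.03 -0.    0.16] w 0.0427
-10 t12.16 [-0.22  0.53  9.88  0.    0.05  0.21] w 0.0426
0 t12.65 [-0.27 -0.25  7.78 -0.03  0.04  0.26] w 0.0430
10 t13.14 [ 0.31 -0.25  6.22 -0.    0.01  0.29] w 0.0433
15 t13.59 [-0.43 -0.44  5.91 -0.01 -0.03  0.19] w 0.0428
20 t14.04 [ 0.   -1.08  5.98 -0.02 -0.02  0.26] w 0.0433
25 t14.49 [-0.67 -1.    5.91 -0.06  0.01  0.41] w 0.0434
stop
```

Clockwise from above (psi falling) fades, and the other way climbs past 0.4 N m. So it is a left-hand thread: unscrew clockwise, rising along.

```bash
python3 - <<'E'
from h import *
from workcell import bot,hand,get_obs
psi=106.8
def at(a):return np.array([.5415,.2139,.173+(.014/360*-a if a<0 else 0)])
for a in(0,)+tuple(range(-12,-163,-10))+(-162,):
    if kinematics_none:=False:pass
    bot.reach(at(a),quat(psi+a))
    S=[]
    for _ in range(3):
        bot.dwell(.02);o=get_obs();S.append(np.r_[o["wrist_force"],o["ft_torque"]])
    S=np.mean(S,0).round(2);print(a,"t%.2f"%o["time_s"],"z %.4f q6 %.2f"%(o["position"][2],o["joint_pos"][5]),S,"w %.4f"%o["gripper_width"])
    if abs(S[5])>.4 or abs(S[:3]).max()>25:print("stop");break
E
```

```text
0 t15.04 z 0.1735 q6 0.09 [ 0.02  0.55  7.6   0.01 -0.02 -0.27] w 0.0430
-12 t15.41 z 0.1739 q6 0.30 [ 0.62 -0.    7.04  0.03 -0.11 -0.21] w 0.0428
-22 t15.75 z 0.1742 q6 0.47 [ 1.06  0.07  6.17  0.03 -0.13 -0.1 ] w 0.0434
-32 t16.09 z 0.1744 q6 0.64 [ 1.17  0.25  5.44 -0.03 -0.21 -0.1 ] w 0.0433
-42 t16.43 z 0.1747 q6 0.81 [ 2.73 -0.65  3.05 -0.06 -0.54 -0.06] w 0.0432
-52 t16.77 z 0.1750 q6 0.98 [ 5.53 -0.47  1.48 -0.1  -0.87 -0.06] w 0.0434
-62 t17.12 z 0.1753 q6 1.16 [ 6.17 -0.15 -0.76 -0.06 -1.1   0.02] w 0.0429
-72 t17.46 z 0.1757 q6 1.33 [ 7.29 -1.13 -0.65 -0.11 -1.19 -0.01] w 0.0431
-82 t17.80 z 0.1761 q6 1.51 [ 7.33 -1.04 -0.87 -0.18 -1.31  0.04] w 0.0429
-92 t18.14 z 0.1765 q6 1.68 [ 8.15 -1.79 -1.28 -0.29 -1.38 -0.  ] w 0.0432
-102 t18.48 z 0.1769 q6 1.85 [ 8.92 -2.63 -1.26 -0.47 -1.47  0.03] w 0.0432
-112 t18.82 z 0.1773 q6 2.03 [ 8.93 -3.65 -0.88 -0.63 -1.49 -0.01] w 0.0429
-122 t19.17 z 0.1777 q6 2.20 [ 8.71 -4.54 -0.8  -0.77 -1.49  0.05] w 0.0431
-132 t19.51 z 0.1780 q6 2.38 [ 8.97 -5.37 -0.41 -0.89 -1.52  0.04] w 0.0432
-142 t19.85 z 0.1784 q6 2.55 [ 8.9  -5.24 -0.65 -0.98 -1.48  0.04] w 0.0431
-152 t20.19 z 0.1787 q6 2.73 [ 7.96 -6.66  0.14 -1.04 -1.43  0.05] w 0.0433
-162 t20.53 z 0.1791 q6 2.90 [ 8.25 -6.68 -0.62 -1.13 -1.38  0.02] w 0.0427
-162 t20.83 z 0.1791 q6 2.90 [ 7.95 -6.78 -0.36 -1.12 -1.42  0.02] w 0.0431
```

```bash
python3 - <<'E'
from h import *
from workcell import bot,hand,get_obs
o=get_obs();p=o["position"];
ok=True
for dz in(.002,.004,.008,.014,.025):
    bot.servo_line([.5415,.2139,.1793+dz],velocity=.02 if dz<.01 else .05);o=show(dz)
    if np.abs(o["wrist_force"]).max()>30:ok=False;print("stop");break
if ok:
    bot.servo_line([.5415,.2139,.28],velocity=.12);show("up")
    bot.reach([.537,-.291,.20],quat(88));show("over tray")
    bot.servo_line([.537,-.291,.06],velocity=.12);bot.dwell(.3);show("low")
    from workcell import vision
    c=vision.read_camera("side");cv2.imwrite("pics/s1.png",cv2.resize(c["frame"][90:240,200:400,::-1],(800,600),interpolation=cv2.INTER_CUBIC))
E
```

```text
0.002 t21.08 p [0.5423 0.2125 0.1809] psi -54.8 q6 2.90 F [ 7.9 -6.8  0.1] M [-1.195 -1.296 -0.065] w 0.0433 g 53.4
0.004 t21.33 p [0.5421 0.2124 0.1828] psi -54.8 q6 2.90 F [ 7.6 -7.4 -1.9] M [-1.181 -1.305 -0.006] w 0.0429 g 53.3
0.008 t21.68 p [0.5411 0.2127 0.1867] psi -54.8 q6 2.90 F [ 4.2 -5.1 -0.3] M [-0.885 -0.625  0.017] w 0.0427 g 53.5
0.014 t21.95 p [0.5408 0.2139 0.1931] psi -55.0 q6 2.91 F [-0.2  1.6 -1.3] M [-0.03  -0.052 -0.007] w 0.0429 g 53.2
0.025 t22.32 p [0.5417 0.2141 0.2048] psi -55.2 q6 2.91 F [-0.4 -0.9 -1.6] M [ 0.035 -0.014  0.02 ] w 0.0432 g 53.2
up t23.10 p [0.5411 0.2137 0.2793] psi -55.2 q6 2.91 F [-0.7  0.3 -2.4] M [ 0.015  0.06  -0.004] w 0.0431 g 53.2
over tray t25.93 p [ 0.5372 -0.2907  0.2   ] psi 88.0 q6 -0.46 F [ 1.   0.5 -1.6] M [0.052 0.066 0.041] w 0.0434 g 53.4
low t27.55 p [ 0.5372 -0.2911  0.0604] psi 88.0 q6 -0.46 F [-0.5  0.1 -1.6] M [ 0.006 -0.045  0.002] w 0.0436 g 53.4
```

View pics/s1.png

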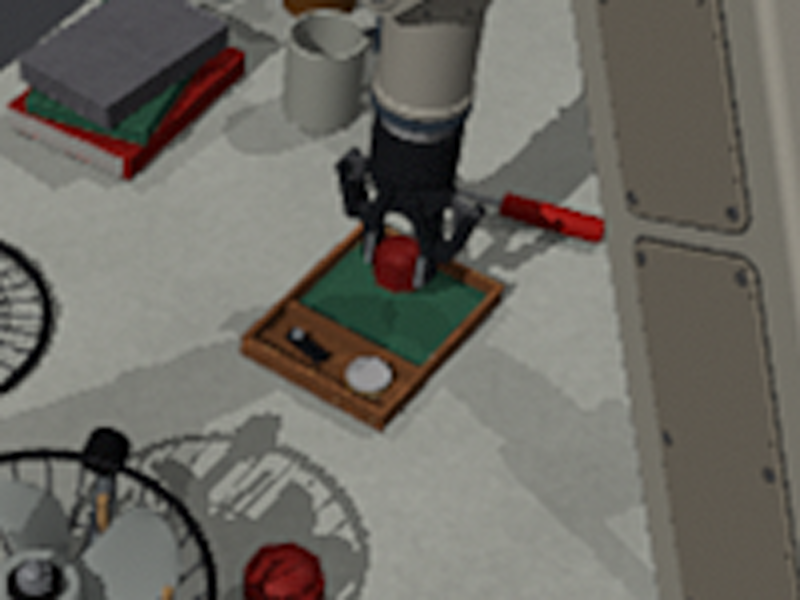

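The nut is upright in the fingers at crop (398,262), over the green felt; the bare spindle shows at crop (37,577). I'll lower it slowly until the wrist feels the floor.

```bash
python3 - <<'E'
from h import *
from workcell import bot,hand,get_obs,vision
xy=[.537,-.291]
hand.move_gripper(.040,25)
bot.servo_line([*xy,.035],velocity=.06);bot.dwell(.2);b=show("near")["wrist_force"][2]
z=.035;n=0
while z>.020:
    z-=.0006;bot.servo_line([*xy,z],velocity=.01);bot.dwell(.06)
    f=np.mean([get_obs()["wrist_force"][2] for _ in range(1)])-b
    if f>4:break
bot.dwell(.2);show("contact z=%.4f"%z)
hand.move_gripper(.060);show("open")
bot.servo_line([*xy,.10],velocity=.06);bot.servo_line([*xy,.2],velocity=.15)
bot.reach([.45,-.52,.25],quat(60));show("away")
for nme,sl in(("top",np.s_[150:225,290:390]),("side",np.s_[115:205,250:370])):
    c=vision.read_camera(nme);np.savez(nme+"1.npz",**c);cv2.imwrite(f"pics/{nme}2.png",cv2.resize(c["frame"][sl][:,:,::-1],(600,450),interpolation=cv2.INTER_CUBIC))
E
```

```text
near t28.58 p [ 0.5373 -0.2911  0.0353] psi 88.0 q6 -0.46 F [ 0.8  0.1 -1. ] M [ 0.    -0.039  0.018] w 0.0428 g 53.4
contact z=0.0266 t33.10 p [ 0.5371 -0.291   0.0271] psi 88.0 q6 -0.46 F [-2.3  1.   5.3] M [ 0.148  0.344 -0.018] w 0.0434 g 54.0
open t33.41 p [ 0.5371 -0.291   0.0265] psi 88.0 q6 -0.46 F [-0.3 -0.2  0.2] M [-0.018 -0.012 -0.004] w 0.0599 g 0.0
away t36.58 p [ 0.4503 -0.5187  0.2491] psi 60.1 q6 -0.34 F [ 0.3  0.4 -1.1] M [-0.017  0.004  0.014] w 0.0600 g 0.0
```

View pics/side2.png

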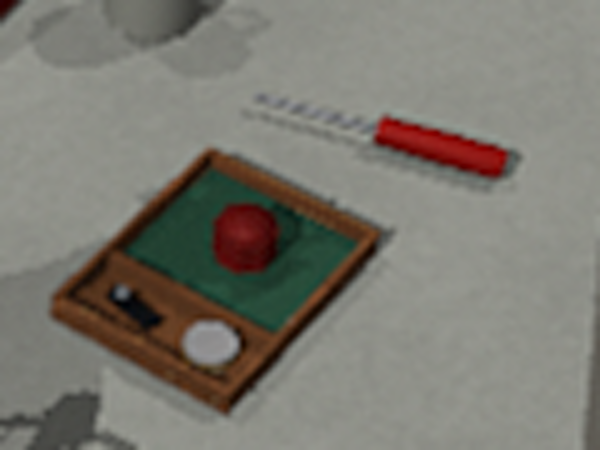

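View pics/top2.png

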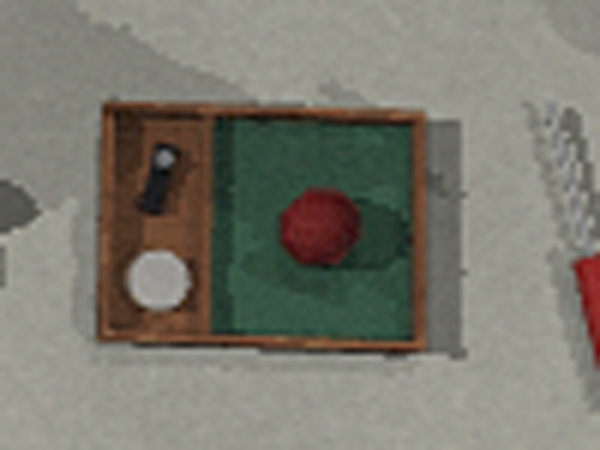

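The nut stands upright in the middle of the felt (side crop (245,238), top crop (320,227)). Tin, clip and screwdriver are undisturbed, and the arm is clear.

```bash
python3 -c "
from workcell import hand_in
print(hand_in())"
```

```text
the job is handed in; nothing more can be done
None
```

The nut has a left-hand thread and came off clockwise; it now stands upright, let go, on the green felt in the tray, and the job is handed in, with no verdict shown.

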